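# Unlock the rivet board and hold it out at the gauge

## Robot

A 6-joint arm with a two-finger parallel gripper is mounted at the origin on the work surface. World frame = base frame: x ahead of the robot, y to its left, z up, the work surface at z = 0. Lengths are in mm, angles in rad, forces in N, time in s.
With the tool pointing down it reaches from about 325 to 925 mm from the base axis. Payload 3.1 kg.
Tool frame: the origin (TCP) lies at the very end of the fingers, on their centre line; the grasp point (between the pads) lies 19 mm behind it (robot.grip_point_offset is the distance from the TCP to the grasp point, in mm); z points along the fingers, y is the line along which they close (so a half turn about z gives the same grasp; the last joint's range is limited). The gripper opens to 85 mm and grips with 20 to 120 N. Pads are 22 mm wide; open, the fingers measure 114 mm over their backs; the gripper's body (76 mm by 85 mm) begins 54 mm behind the grasp point. The pads swing forward as they close: fully open they stand 13 mm farther back than shut.
Start: joints at [1.098, 0.217, 1.613, -0, 1.311, -0.112], TCP at [220.622, 584.778, 231.3] pointing down, gripper open.
Joint ranges: [-2.75, 2.75], [-0.78, 2.1], [0.31, 2.55], [-1.13, 4.27], [0.13, 2.63], [-2.58, 2.58]. Speed limits (rad/s): [2.79, 2.79, 3.14, 3.14, 3.14, 3.14].

## Interface

Orientations are given as a rotation vector (axis times angle).
In Python, from cell import robot gives the robot as it stands.
- The arm moves only by the tool send_rows, never from a script. Its argument "plan" is a list of rows, each an object of numbers: "dx", "dy", "dz": the shift along the tool's x, y, z in mm; "rx", "ry", "rz": the turn, a rotation vector about the tool's x, y, z in rad; "grip": the opening, from -1 (shut) to 1 (fully open). A call has 1 to 5 rows; each row is the pose to reach, as a shift and turn from the pose commanded when the call began, along the tool's axes at that moment; what a row does not reach only later rows make up. A row lasts 1/8 s, in which the tool goes at most 62.5 mm and 10.7 degrees, less where a joint would pass 70% of its speed; a pose out of reach is approached as far as the arm can. A call with a gripper value outside its range is refused whole. The fingers move at their own pace and stop on an object; "force" is the grip in N (left out, the last holds). Time passes only in rows, so rows that repeat a pose let the fingers close. It gives the time, the measured TCP pose, the force, the opening and the grip force at its end, in the units of the state.
- robot.get_state(): the state, without advancing time (a new reading comes with each control period).
- robot.get_image(name): name is "scene" or "top" or "wrist"; returns (picture, depth): 400x640x3 uint8, red, green, blue; 400x640 float32, mm along the optical axis (not along the pixel's ray), 0 where there is no reading.
- robot.camera_info(name): a dict with "camera_matrix" (3x3 intrinsics, pixels), "k1" (the pictures are not rectified: a ray, as slopes to the right and down, at radius r is drawn at 1 + k1 r^2 times it, then the intrinsics apply), "world_from_camera" (4x4, takes a point from camera to world coordinates). Camera axes: x right, y down, z forward; pixel columns grow to the right and rows downward; lengths in mm; the calibration is good to about 2 mm. A picture is of the moment at which its call begins: read the wrist's pose just before it. camera_info takes no time and is no camera call; for the wrist camera it gives the pose at the moment of the call.
- robot.hand_in(): hands the job in; it is judged then, once.
The state is a dict: "clock": time; "q": joint angles; "joint_velocities": joint speeds; "effort": joint torques, N m; "tcp_pos": TCP position; "ee_rot": TCP orientation; "wrist_force": force on the tool from outside, world axes, zero at the start; "torque": the same for the moment, N m; "grip_width": finger opening in mm; "gripper_force": force on a finger pad.
Only numpy, scipy, OpenCV 4.12 (cv2) and the standard library are available. Lean on these libraries where they do the work, as an engineer would, in place of code of your own. Each camera call takes 0.05 s, during which the arm holds its last target. There are 200 camera calls.

## Task

Lift the brass keeper plate up off its two pins and lay it flat in the green tray, setting it down rather than dropping it. Then take the rivet board by its black handle and slide it out along the bench block until its steel-plated end is level with the red pointer of the gauge; that far out it would tip over, so finish with the handle still gripped, holding the board still and flat on the block. Never let the board tip, and leave the other things on the bench where they are.

Things in the scene. Friction and masses are not known exactly. Their poses are not given: they have to be found in the camera images.
- block: Fixed dark wooden bench block, 180 (x) x 152 (y) x 70 mm; a 28 mm wide cheek along each long side rises to 85 mm. Origin: centre of underside, on the bench. +x: the board's outward slide direction, to the gauge (about world -y); outward edge at x = +90. Channel between the cheeks 96 mm wide, open above and at both ends. Steel pin, 8 mm thick, 18 tall, on the cheek at x -60, y +64.
- board: Loose pale wooden board, 300 (x) x 90 x 15 mm, about 0.46 kg, lying in the block's channel (3 mm play each side), underside 70 mm up, overhang about 20 mm at the start, locked by the keeper. Origin: centre of underside; +x: outward, steel-plated end at x = +150. Mass centre x about +30: tips when that passes the block's edge. Steel pin, 8 mm thick, 18 tall, on its top at x -20, y +16.
- board_handle (a point): Grip point in the middle of the board's upright black handle, at board x -110, y 0, 40 mm above the board's underside (25 above its top). The handle is 18 mm thick across the board (y), 44 mm long along it (x), and stands 42 mm above the board's top.
- board_end (a point): Middle of the top edge of the board's outward, steel-plated end (plate 60 x 80 mm, 1 mm proud); axes as the board's.
- keeper: Loose brass plate, 30 (x) x 78 (y) x 8 mm, about 0.14 kg; two 15 mm holes at y -24 and +24 hang over the pins of block and board, which stand 10 mm above its top: it comes off after rising 18 mm. Origin: centre of underside, 85 mm up at the start, axes about as the block's. Red upright grip fin in the middle, 12 (x) x 24 (y) mm, from 8 to 42 mm above the origin: pinch it across x.
- gauge: Fixed overhang gauge: dark steel base 60 x 50 mm and a post, 96 mm tall in all, 100 mm to the block's +y side of the board's centre line, axes parallel to the block's. Its red pointer, 4 mm wide, points along -y to 9 mm from the board's side, 85 mm above the bench. It marks an overhang of 150 to 200 mm, different each time.
- gauge_tip (a point): Tip of the gauge's red pointer; axes parallel to the block's (+x outward). The board's end belongs at x = 0 of this frame.
- tray: Fixed shallow green tray, 160 (x) x 150 (y) mm, 15 mm tall, walls and floor 5 mm thick. Origin: centre of its underside on the bench.
- mallet: Hammer-shaped bench mallet lying on the left; a bystander, loose. Origin at its underside.
- awl: Awl with a pale wooden handle, lying at the far left; a bystander, loose. Origin at its underside.
- jar: Small amber jar, 60 mm across, 75 mm tall, beyond the block; a bystander, loose. Origin at its underside.
- spool: Red spool, 44 mm across, 56 mm tall, beyond the block; a bystander, loose. Origin at its underside.
- potful: Terracotta pot of tools, 72 mm across, up to 175 mm tall with the tools, on the right; a bystander, loose. Origin at its underside.
- weight: Brass pattern weight with a knob, 54 mm across, 60 mm tall, on the left; a bystander, loose. Origin at its underside.
- tin: Open steel rivet tin, 90 x 120 x 30 mm, on the right; a bystander, loose. Origin at its underside.
Things that resemble listed ones, but are neither listed nor needed, are in the scene too. What is shaped like the block but purple is not meant. Of the things that look like the tray, take the one that is farthest to the robot's right at the start.

How it is judged (in metres and radians):
On the way, in this order (a step that is already met when the one before it is completed fails the run):
1. the keeper is lifted clear of both pins, in the fingers (z of keeper in the frame of block above 0.105 m and contact force between the fingers and keeper above 0.5 N), for 0.1 s.
2. the keeper lies flat in the tray, let go and at rest (x of keeper in the frame of tray between -0.06 and 0.06 m and y of keeper in the frame of tray between -0.055 and 0.055 m and z of keeper in the frame of tray below 0.012 m and angle between keeper's own z axis and vertical below 0.15 rad and contact force between the fingers and keeper below 0.1 N and linear speed of keeper below 0.02 m/s), for 0.2 s.
3. the board's end is at the pointer, the board held flat and still (x of board_end in the frame of gauge_tip between -0.006 and 0.006 m and z of board in the frame of block between 0.064 and 0.076 m and y of board in the frame of block between -0.008 and 0.008 m and angle between board's own z axis and vertical below 0.05 rad and contact force between the fingers and board above 2 N and contact force between board and gauge below 0.5 N and linear speed of board below 0.02 m/s), for 0.2 s.
At the end, for the whole second after the job is handed in: Board end within 6 mm of the pointer along the slide; board in the channel, height within 6 mm, tilt under 0.05 rad, at rest, not touching the gauge, at least 2 N between fingers and board. Keeper flat, let go and at rest in the tray (all of step 2 and all of step 3); the arm keeps its last pose, push and grip.
It fails at once if the board tips by more than 0.15 rad (angle between board's own z axis and vertical above 0.15 rad).
It fails at once if the keeper is dropped (falls free faster than 0.6 m/s) (contact force between the fingers and keeper below 0.02 N and linear speed of keeper above 0.6 m/s).
It fails at once if a bystander is moved by more than 25 mm (distance of any of mallet, awl, jar, spool, potful, weight, tin from where it was at the start of the episode above 0.025 m).
It also fails if it takes over 58 s, if anything falls off the work surface, if the arm or the gripper's body presses on something with over 40 N, if the wrist force passes 120 N, or if a joint passes its speed limit or range.

## Working session

There is one attempt and no reset: what is moved stays moved. The work goes in short steps, Python scripts to look and compute and a tool call to move; the robot and the scene stay as the last step left them, time stands still between calls to the robot, and variables do not carry over. Pictures are saved under pics/ and viewed, at most 10 in all, crops included, and the job is handed in when it is done.

Besides the shell and the picture viewer there is one more tool, called after "Request:" as a command line: name --argument value ..., lists and objects as JSON in quotes. send_rows: Moves the arm, as the interface text tells. Its arguments: {"type":"object","properties":{"plan":{"type":"array","items":{"type":"object","properties":{"dx":{"type":"number"},"dy":{"type":"number"},"dz":{"type":"number"},"rx":{"type":"number"},"ry":{"type":"number"},"rz":{"type":"number"},"grip":{"type":"number"}}}},"force":{"type":"number"}},"required":["plan"]}

```bash
mkdir -p pics; ls
cat > h.py <<'E'
import numpy as np, cv2
from cell import robot
def snap(n):
    ci=robot.camera_info(n); im,d=robot.get_image(n); return im,d,ci
def rays(ci,uv):
    K=np.array(ci["camera_matrix"]);uv=np.asarray(uv,float).reshape(-1,2)
    s=np.c_[(uv[:,0]-K[0,2])/K[0,0],(uv[:,1]-K[1,2])/K[1,1]];p=s.copy()
    for _ in range(20): p=s/(1+ci["k1"]*(p**2).sum(1,keepdims=True))
    T=np.array(ci["world_from_camera"]);return T[:3,3],np.c_[p,np.ones(len(p))]@T[:3,:3].T
def onplane(ci,uv,z):
    o,r=rays(ci,uv);return o+r*((z-o[2])/r[:,2])[:,None]
def cloud(ci,d):
    v,u=np.mgrid[:d.shape[0],:d.shape[1]]
    o,r=rays(ci,np.c_[u.ravel(),v.ravel()])
    return (o+r*d.reshape(-1,1)).reshape(*d.shape,3)
def save(n,im): cv2.imwrite(f"pics/{n}.png",im[...,::-1])
E
python3 - <<'E'
from h import *
for n in("top","scene"):
    im,d,ci=snap(n);save(n+"0",im);np.savez(n+"0.npz",im=im,d=d,**{k:np.array(v) for k,v in ci.items()})
    print(n,np.round(ci["world_from_camera"],3).tolist(),np.round(ci["camera_matrix"],1).tolist(),ci["k1"],(d>0).mean())
print(robot.get_state(),robot.grip_point_offset)
E
```

```text
pics
top [[-0.024, -0.983, 0.183, 281.526], [-1.0, 0.025, -0.001, -26.611], [-0.004, -0.183, -0.983, 1598.028], [0.0, 0.0, 0.0, 1.0]] [[419.1, 0.0, 310.4], [0.0, 419.1, 201.9], [0.0, 0.0, 1.0]] -0.10809736019456605 0.99614453125
scene [[-0.623, 0.431, -0.653, 1561.395], [0.782, 0.317, -0.537, 765.493], [-0.025, -0.845, -0.534, 927.437], [0.0, 0.0, 0.0, 1.0]] [[480.6, 0.0, 320.5], [0.0, 480.6, 202.5], [0.0, 0.0, 1.0]] -0.026603113625727398 0.96358984375
{'clock': 0.1, 'q': array([ 1.09777755e+00,  2.17694163e-01,  1.61481132e+00, -3.35873785e-05,
        1.31131721e+00, -1.12213897e-01]), 'joint_velocities': array([-0.00162409, -0.00077574, -0.00236204,  0.00094694, -0.00393334,
       -0.00063958]), 'effort': array([ 3.15797547e-05, -3.98081911e+01, -3.04969668e+01, -1.09045470e-04,
        4.22396100e-03,  1.76409492e-05]), 'tcp_pos': array([220.29178972, 584.08129014, 230.06962057]), 'ee_rot': array([-0.56355828, -3.09000792,  0.00336808]), 'wrist_force': array([ 0.42059644, -0.67160178, -1.02393481]), 'torque': array([0.00988899, 0.00807542, 0.0293272 ]), 'gripper_force': 0.0, 'grip_width': 85.26650984119493} 18.700000000000003
```

View pics/top0.png

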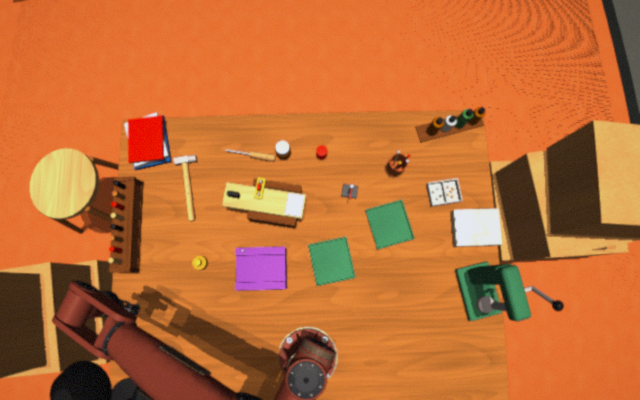

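View pics/scene0.png

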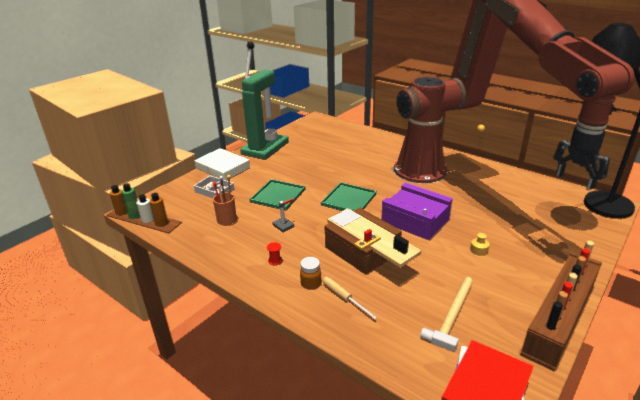

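The top view shows the handle at about (234,194), the keeper fin at (261,187), the plated end at (295,205) and the gauge at (349,190). The green trays are at (331,260) and (389,224), and the right-hand one is the target. The scene view agrees. Next I'll measure colour blobs using rays and depth.

Run:
```python
from h import *
def ld(n):
    f=np.load(n+"0.npz");ci={k:f[k] for k in("camera_matrix","k1","world_from_camera")};return f["im"],f["d"],ci
for n in("top","scene"):
    im,d,ci=ld(n);P=cloud(ci,d);hsv=cv2.cvtColor(im,cv2.COLOR_RGB2HSV);H,S,V=[hsv[...,i].astype(int) for i in range(3)]
    M={"green":(H>60)&(H<85)&(S>120)&(V>50),"red":((H<5)|(H>174))&(S>190)&(V>110),"dark":(V<45)&(P[...,2]>60)&(P[...,2]<140),
       "white":(S<40)&(V>170)}
    print(n)
    for k,m in M.items():
        m=m&(P[...,0]>250)&(P[...,0]<800)&(abs(P[...,1])<450)&(P[...,2]>-30)&(P[...,2]<200)
        c,l,st,ce=cv2.connectedComponentsWithStats(m.astype(np.uint8))
        for i in range(1,c):
            if st[i,4]<6: continue
            Q=P[l==i]; print(k,np.round(ce[i]),st[i,4],"med",np.round(np.median(Q,0)),"z5-95",np.round(np.percentile(Q[:,2],[5,95])))
            if k=="green":
                r=cv2.minAreaRect(onplane(ci,np.argwhere(l==i)[:,::-1],10)[:,:2].astype(np.float32));print("   rect",r)
```

```text
top
green [389. 224.] 1294 med [ 482. -329.    6.] z5-95 [-0. 12.]
   rect ((483.23907470703125, -327.9217834472656), (147.22216796875, 139.71461486816406), 14.087179183959961)
green [331. 261.] 1352 med [ 349. -100.    6.] z5-95 [-0. 12.]
   rect ((349.0401916503906, -100.86257934570312), (147.19943237304688, 136.94384765625), 10.372332572937012)
red [321. 151.] 83 med [765. -74.  55.] z5-95 [12. 61.]
red [259. 187.] 7 med [614. 156. 127.] z5-95 [123. 129.]
dark [234. 195.] 14 med [588. 246. 122.] z5-95 [110. 129.]
white [282. 147.] 127 med [778.  75.  75.] z5-95 [68. 80.]
white [191. 158.] 27 med [761. 438.  26.] z5-95 [21. 31.]
white [351. 186.] 8 med [ 617. -179.   95.] z5-95 [91. 97.]
white [294. 204.] 358 med [555.  32.  86.] z5-95 [80. 92.]
scene
red [214. 185.] 9 med [ 717. -385.  138.] z5-95 [125. 147.]
red [218. 198.] 14 med [ 715. -378.   89.] z5-95 [75. 97.]
red [288. 201.] 16 med [ 589. -172.   87.] z5-95 [83. 90.]
red [368. 235.] 58 med [626. 164. 114.] z5-95 [100. 127.]
red [274. 253.] 228 med [777. -65.  39.] z5-95 [ 5. 57.]
dark [400. 244.] 163 med [603. 259. 113.] z5-95 [ 93. 127.]
white [221. 176.] 6 med [ 690. -375.  158.] z5-95 [157. 159.]
white [218. 185.] 6 med [ 727. -346.  154.] z5-95 [150. 155.]
white [281. 202.] 6 med [ 618. -180.   96.] z5-95 [94. 99.]
white [345. 217.] 261 med [556.  34.  86.] z5-95 [83. 89.]
white [310. 262.] 160 med [781.  78.  74.] z5-95 [71. 77.]
white [362. 308.] 42 med [788. 262.  14.] z5-95 [11. 17.]
white [426. 333.] 71 med [770. 438.  22.] z5-95 [17. 26.]
```

```bash
cat >> h.py <<'E'
from scipy.spatial.transform import Rotation as R
def tool():
    s=robot.get_state(); return np.array(s["tcp_pos"]),R.from_rotvec(s["ee_rot"]),s
def go(p,yaw=None):
    """move to TCP p, pointing down, tool y axis at yaw (rad, world) -> dx,dy,dz, rotvec in tool axes"""
    t,r,s=tool(); d=r.inv().apply(np.array(p)-t)
    out=[d]
    yy=r.as_matrix()[:,1]; 
    if yaw is None: yaw=np.arctan2(yy[1],yy[0])
    y=np.array([np.cos(yaw),np.sin(yaw),0]); 
    z=np.array([0,0,-1.]);x=np.cross(y,z)
    rr=(r.inv()*R.from_matrix(np.c_[x,y,z])).as_rotvec()
    print("clock",round(s["clock"],2),"d",np.round(d,1),"rot",np.round(rr,4))
E
python3 - <<'E'
from h import *
t,r,s=tool(); ci=robot.camera_info("wrist");T=np.array(ci["world_from_camera"]);m=r.as_matrix()
print(np.round(m,3),np.round(m.T@(T[:3,3]-t)),np.round(m.T@T[:3,:3],3),ci["camera_matrix"])
go([600,190,300],np.deg2rad(79))
E
```

```text
[[-0.936  0.353 -0.001]
 [ 0.353  0.936 -0.002]
 [ 0.    -0.002 -1.   ]] [  67.   -0. -144.] [[-0.001 -0.964 -0.265]
 [ 1.    -0.001  0.001]
 [-0.001 -0.265  0.964]] [[314.3010768    0.         321.22620265]
 [  0.         314.3010768  204.37521498]
 [  0.           0.           1.        ]]
clock 0.1 d [-494.4 -234.8  -69.5] rot [-0.0022 -0.0004 -0.1688]
```

Request:
send_rows --plan '[{"dx": -50,"dy": -24,"dz": -7,"rz": -0.03},{"dx": -100,"dy": -48,"dz": -14,"rz": -0.06},{"dx": -150,"dy": -71,"dz": -21,"rz": -0.1},{"dx": -200,"dy": -95,"dz": -28,"rz": -0.14},{"dx": -250,"dy": -119,"dz": -35,"rz": -0.17}]'

```text
schema error: expected keys dx, dy, dz, rx, ry, rz, grip
```

Run:
```python
from h import *
go([600,180,270],np.deg2rad(79))
```

```text
clock 0.1 d [-497.9 -244.1  -39.5] rot [-0.0022 -0.0004 -0.1688]
```

Request:
send_rows --plan '[{"dx": -50,"dy": -24,"dz": -7,"rx": 0,"ry": 0,"rz": -0.03,"grip": 1},{"dx": -100,"dy": -48,"dz": -14,"rx": 0,"ry": 0,"rz": -0.06,"grip": 1},{"dx": -150,"dy": -71,"dz": -21,"rx": 0,"ry": 0,"rz": -0.1,"grip": 1},{"dx": -200,"dy": -95,"dz": -28,"rx": 0,"ry": 0,"rz": -0.14,"grip": 1},{"dx": -250,"dy": -119,"dz": -35,"rx": 0,"ry": 0,"rz": -0.17,"grip": 1}]'

```text
clock: 0.72
tcp_pos: [413.2, 383.6, 266.0]
ee_rot: [-0.297, -3.127, 0.001]
wrist_force: [0.8, 0.8, -0.6]
grip_width: 85.5
gripper_force: 0.0
```

Run:
```python
from h import *
go([600,180,270],np.deg2rad(79))
```

```text
clock 0.72 d [-221.8 -164.7   -4.1] rot [-0.0004 -0.0005  0.0024]
```

Request:
send_rows --plan '[{"dx": -45,"dy": -33,"dz": -1,"rx": 0,"ry": 0,"rz": 0,"grip": 1},{"dx": -90,"dy": -66,"dz": -2,"rx": 0,"ry": 0,"rz": 0,"grip": 1},{"dx": -135,"dy": -99,"dz": -3,"rx": 0,"ry": 0,"rz": 0,"grip": 1},{"dx": -180,"dy": -132,"dz": -4,"rx": 0,"ry": 0,"rz": 0,"grip": 1},{"dx": -220,"dy": -165,"dz": -4,"rx": 0,"ry": 0,"rz": 0,"grip": 1}]'

```text
clock: 1.35
tcp_pos: [598.1, 179.8, 269.8]
ee_rot: [-0.3, -3.127, 0.0]
wrist_force: [0.7, 0.2, -0.5]
grip_width: 85.5
gripper_force: 0.0
```

Run:
```python
from h import *
im,d,ci=snap("wrist");save("w1",im);np.savez("w1.npz",im=im,d=d,**{k:np.array(v) for k,v in ci.items()})
t,r,s=tool();print(t,s["joint_velocities"].round(3))
```

```text
[601.97399023 174.07770979 269.57961553] [ 0.054 -0.032  0.042  0.038  0.033  0.11 ]
```

View pics/w1.png

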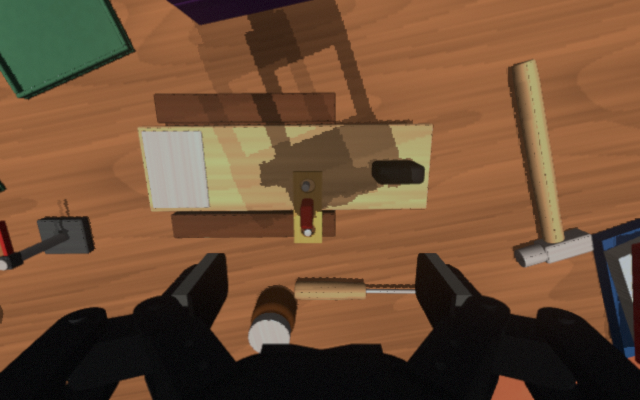

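The wrist view shows the fin at (307,215), handle at (398,172), plated end at (175,170) and gauge pointer at about (70,240), with the tip at its base end. Next I'll measure from depth after the arm has settled.

Run:
```python
from h import *
im,d,ci=snap("wrist");im,d,ci=snap("wrist");save("w2",im)
np.savez("w2.npz",im=im,d=d,**{k:np.array(v) for k,v in ci.items()})
P=cloud(ci,d);hsv=cv2.cvtColor(im,cv2.COLOR_RGB2HSV);H,S,V=[hsv[...,i].astype(int) for i in range(3)]
Z=P[...,2];X=P[...,0];Y=P[...,1];row=np.mgrid[:400,:640][0]
near=(X>480)&(X<700)&(Y>-80)&(Y<330)&(row<245)
def rep(k,m):
    Q=P[m]; 
    if len(Q)<10: print(k,len(Q));return
    r=cv2.minAreaRect(Q[:,:2].astype(np.float32))
    print(k,len(Q),"mean",np.round(Q.mean(0),1),"z",np.round(np.percentile(Q[:,2],[2,50,98]),1),"rect",np.round(r[0],1),np.round(r[1],1),round(r[2],2))
rep("fin",near&((H<8)|(H>172))&(S>150)&(Z>100))
rep("fintop",near&(Z>121)&(abs(X-615)<60)&(Y<200))
rep("keeperplate",near&(Z>89)&(Z<97)&(H>18)&(H<30)&(S>100)&(Y<190))
rep("handletop",near&(Z>119)&(Y>210)&(Y<280))
b=near&(Z>79)&(Z<90)&((S<60)&(V>130)); rep("plate",b)
b=near&(Z>80)&(Z<90)&(H>15)&(H<32)|b; rep("board",b)
rep("blk",near&(Z>80)&(Z<90))
g=(X>520)&(X<700)&(Y<-60)&(row<280)&(Z>60)&(Z<120); rep("gauge",g); rep("gaugered",g&((H<8)|(H>172))&(S>150))
t,r,s=tool();print(t,s["clock"])
```

```text
fin 314 mean [616.1 161.6 125.8] z [103.8 127.5 129.2] rect [581.5 171.1] [ 11.1 101.6] 74.54
fintop 301 mean [618.2 161.2 127.2] z [121.6 127.6 129.2] rect [619.  160.7] [11.5 23.2] 78.48
keeperplate 506 mean [644.1 156.9  94. ] z [92.5 93.9 95.5] rect [640.8 156.3] [29.4 34.6] 78.84
handletop 938 mean [595.  254.1 127.2] z [120.8 127.6 129.2] rect [596.  255.1] [44.3 18.2] 79.33
plate 4464 mean [553.9  34.2  86.9] z [85.3 86.8 88.4] rect [555.1  33.7] [61.4 80.4] 79.75
board 16101 mean [569.6 120.7  86.2] z [84.5 86.2 88. ] rect [591.1 144. ] [299.3 120.1] 79.58
blk 30986 mean [566.8 131.3  86. ] z [84.3 86.1 87.8] rect [576.4 146.8] [300.  153.1] 79.41
gauge 896 mean [ 606.3 -173.3   85.2] z [62.4 87.5 97.4] rect [ 599.3 -173. ] [14.3 54.2] 77.1
gaugered 340 mean [ 591.8 -172.    87.4] z [82.7 88.  90.6] rect [ 591.9 -173. ] [ 6.9 39.6] 78.92
[598.14854167 179.13483526 269.31322022] 1.5
```

Run:
```python
from h import *
go([618.5,160.7,98],np.deg2rad(79.4))
```

```text
clock 1.5 d [-23.8 -14.  171.3] rot [-0.0006 -0.0014 -0.0099]
```

Request:
send_rows --plan '[{"dx": -12,"dy": -7,"dz": 30,"rx": 0,"ry": 0,"rz": -0.01,"grip": 0.1},{"dx": -24,"dy": -14,"dz": 70,"rx": 0,"ry": 0,"rz": -0.01,"grip": 0.1},{"dx": -24,"dy": -14,"dz": 110,"rx": 0,"ry": 0,"rz": -0.01,"grip": 0.1},{"dx": -24,"dy": -14,"dz": 130,"rx": 0,"ry": 0,"rz": -0.01,"grip": 0.1},{"dx": -24,"dy": -14,"dz": 130,"rx": 0,"ry": 0,"rz": -0.01,"grip": 0.1}]' --force 40

```text
clock: 2.12
tcp_pos: [616.1, 163.8, 138.3]
ee_rot: [-0.281, -3.125, 0.001]
wrist_force: [-0.3, 0.2, -0.3]
grip_width: 47.0
gripper_force: 0.0
```

Run:
```python
from h import *
im,d,ci=snap("wrist");save("w3",im)
P=cloud(ci,d);hsv=cv2.cvtColor(im,cv2.COLOR_RGB2HSV);H,S,V=[hsv[...,i].astype(int) for i in range(3)]
m=((H<8)|(H>172))&(S>150)&(P[...,2]>122)&(abs(P[...,1]-160)<30)&(abs(P[...,0]-618)<40)
Q=P[m];print(m.sum(),Q.mean(0) if m.any() else 0,cv2.minAreaRect(Q[:,:2].astype(np.float32)) if m.any() else 0, np.percentile(Q[:,2],[5,50,95]))
m=((H<8)|(H>172))&(S>150)&(P[...,2]>105)&(abs(P[...,1]-160)<30)&(abs(P[...,0]-618)<40);print(P[m].max(0),P[m].min(0))
go([618.5,160.7,98],np.deg2rad(79.4)); t,r,s=tool();print(t,s["grip_width"])
```

```text
883 [617.83473442 160.94518801 127.89402376] ((619.0631713867188, 163.78819274902344), (49.80598068237305, 23.856830596923828), 89.2583999633789) [124.95791388 127.59259443 128.83746443]
[630.97369133 188.81114078 217.24882994] [606.99268218 138.86713864 105.04832455]
clock 2.17 d [-1.3 -3.  42.4] rot [-0.0001 -0.0006  0.0051]
[617.74575811 163.88192415 140.36735539] 46.43677924142258
```

View pics/w3.png

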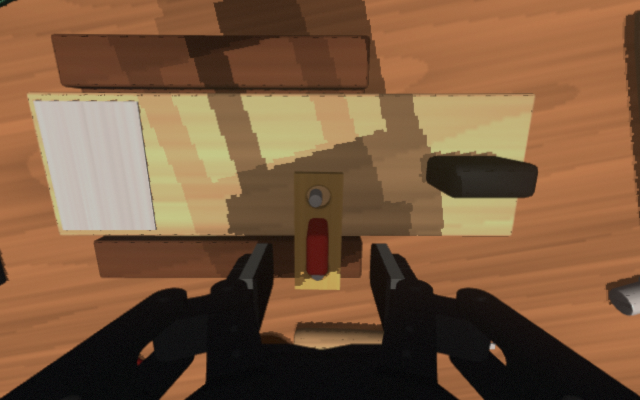

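The fin sits between the fingers at (317,247), about 3 mm off centre in image terms. The second view agrees with the first.

Request:
send_rows --plan '[{"dx": -1,"dy": -3,"dz": 15,"rx": 0,"ry": 0,"rz": 0,"grip": 0.1},{"dx": -1,"dy": -3,"dz": 30,"rx": 0,"ry": 0,"rz": 0,"grip": 0.0},{"dx": -1,"dy": -3,"dz": 40,"rx": 0,"ry": 0,"rz": 0,"grip": 0},{"dx": -1,"dy": -3,"dz": 41,"rx": 0,"ry": 0,"rz": 0,"grip": 0},{"dx": -1,"dy": -3,"dz": 41,"rx": 0,"ry": 0,"rz": 0,"grip": -1}]' --force 40

```text
clock: 2.8
tcp_pos: [618.7, 160.0, 99.3]
ee_rot: [0.284, 3.129, 0.0]
wrist_force: [0.3, -0.0, -0.5]
grip_width: 25.4
gripper_force: 0.0
```

Request:
send_rows --plan '[{"dx": 0,"dy": 0,"dz": 0,"rx": 0,"ry": 0,"rz": 0,"grip": -1},{"dx": 0,"dy": 0,"dz": 0,"rx": 0,"ry": 0,"rz": 0,"grip": -1},{"dx": 0,"dy": 0,"dz": 0,"rx": 0,"ry": 0,"rz": 0,"grip": -1}]' --force 40

```text
clock: 3.18
tcp_pos: [619.1, 160.2, 99.9]
ee_rot: [0.284, 3.127, 0.001]
wrist_force: [-0.6, 0.7, 0.9]
grip_width: 11.2
gripper_force: 42.3
```

Request:
send_rows --plan '[{"dx": 0,"dy": 0,"dz": -8,"rx": 0,"ry": 0,"rz": 0,"grip": -1},{"dx": 0,"dy": 0,"dz": -18,"rx": 0,"ry": 0,"rz": 0,"grip": -1},{"dx": 0,"dy": 0,"dz": -30,"rx": 0,"ry": 0,"rz": 0,"grip": -1},{"dx": 0,"dy": 0,"dz": -55,"rx": 0,"ry": 0,"rz": 0,"grip": -1},{"dx": 0,"dy": 0,"dz": -80,"rx": 0,"ry": 0,"rz": 0,"grip": -1}]' --force 60

```text
clock: 3.8
tcp_pos: [618.5, 160.0, 180.6]
ee_rot: [0.284, 3.129, 0.0]
wrist_force: [0.5, 1.3, -1.5]
grip_width: 11.0
gripper_force: 60.0
```

Run:
```python
from h import *
im,d,ci=snap("wrist");save("w4",im)
P=cloud(ci,d);hsv=cv2.cvtColor(im,cv2.COLOR_RGB2HSV);H,S,V=[hsv[...,i].astype(int) for i in range(3)]
m=(P[...,2]>150)&(P[...,2]<185)&(abs(P[...,1]-160)<30)&(H>15)&(H<32)&(S>80)
print(m.sum(),P[m].mean(0),np.percentile(P[m][:,2],[5,50,95]))
go([485,-325,178.],np.deg2rad(79.4)); t,r,s=tool();print(t,s["grip_width"],s["gripper_force"])
```

```text
3457 [599.30538167 163.36946679 174.27908834] [171.56671061 174.5022352  175.56029659]
clock 3.85 d [  46.7 -502.     5.8] rot [0.0023 0.007  0.0044]
[621.11351851 160.44404682 185.31731659] 11.063298599588192 60.083173513412476
```

View pics/w4.png

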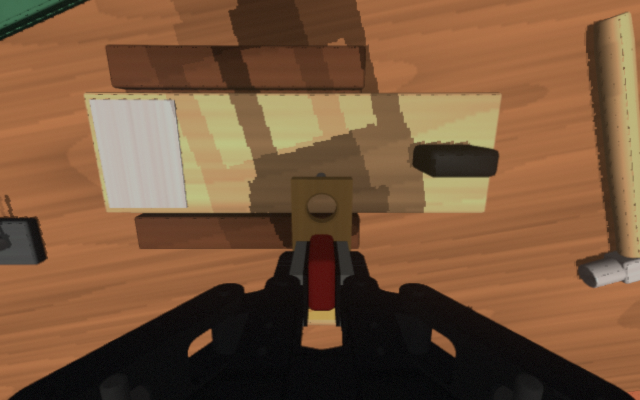

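The keeper is held level in the fingers, clear of the pins, and the board hasn't moved. On to the tray.

Request:
send_rows --plan '[{"dx": 3,"dy": -35,"dz": 2,"rx": 0,"ry": 0,"rz": 0,"grip": -1},{"dx": 8,"dy": -90,"dz": 3,"rx": 0,"ry": 0,"rz": 0,"grip": -1},{"dx": 13,"dy": -145,"dz": 3,"rx": 0,"ry": 0,"rz": 0,"grip": -1},{"dx": 19,"dy": -200,"dz": 3,"rx": 0,"ry": 0,"rz": 0,"grip": -1},{"dx": 24,"dy": -255,"dz": 3,"rx": 0,"ry": 0,"rz": 0,"grip": -1}]' --force 60

```text
clock: 4.47
tcp_pos: [548.6, -88.1, 176.7]
ee_rot: [0.283, 3.128, -0.001]
wrist_force: [0.0, 1.0, -1.8]
grip_width: 11.0
gripper_force: 60.0
```

Request:
send_rows --plan '[{"dx": 5,"dy": -55,"dz": 0,"rx": 0,"ry": 0,"rz": 0,"grip": -1},{"dx": 10,"dy": -110,"dz": 0,"rx": 0,"ry": 0,"rz": 0,"grip": -1},{"dx": 15,"dy": -165,"dz": 0,"rx": 0,"ry": 0,"rz": 0,"grip": -1},{"dx": 19,"dy": -215,"dz": 0,"rx": 0,"ry": 0,"rz": 0,"grip": -1},{"dx": 22,"dy": -245,"dz": 0,"rx": 0,"ry": 0,"rz": 0,"grip": -1}]' --force 60

```text
clock: 5.1
tcp_pos: [482.6, -326.1, 176.7]
ee_rot: [0.287, 3.128, -0.002]
wrist_force: [0.2, 0.4, -2.0]
grip_width: 11.0
gripper_force: 60.0
```

Run:
```python
from h import *
snap("wrist");im,d,ci=snap("wrist");save("w5",im)
P=cloud(ci,d);hsv=cv2.cvtColor(im,cv2.COLOR_RGB2HSV);H,S,V=[hsv[...,i].astype(int) for i in range(3)]
m=(P[...,2]<30)&(H>60)&(H<88)&(S>110)&(P[...,1]<-210)
print(m.sum(),cv2.minAreaRect(P[m][:,:2].astype(np.float32)),np.percentile(P[m][:,2],[2,10,50,90,98]))
k=(P[...,2]>130)&(P[...,2]<200)&(H>15)&(H<32)&(S>80);print(k.sum(),np.percentile(P[k][:,2],[5,50,95]),P[k].mean(0))
go([483,-328,18.5],np.deg2rad(79.4)); t,r,s=tool();print(t,s["grip_width"],s["gripper_force"],s["wrist_force"])
```

```text
49 ((295.39337158203125, -573.3936157226562), (18.918930053710938, 40.96608352661133), 64.95942687988281) [ 7.23658985  8.09701264 13.86870582 19.68925917 23.31067729]
3483 [167.88758973 170.83576174 171.98154146] [ 462.72882864 -325.83642041  170.88059373]
clock 5.2 d [ -0.5  -0.7 158.3] rot [-0.0019  0.0009  0.0003]
[ 482.52008733 -326.89328716  176.77380731] 10.666785672208873 60.01612186431885 [-0.59235166 -0.10404642 -0.27497449]
```

View pics/w5.png

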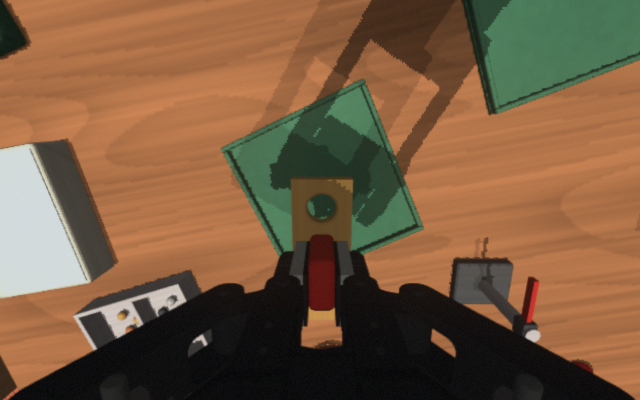

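Run:
```python
from h import *
im,d,ci=snap("wrist")
p=onplane(ci,[(222,150),(365,82),(422,228)],15);print(p.round(1),"centre",(p[0]+p[2])/2,np.linalg.norm(p[0]-p[1]),np.linalg.norm(p[1]-p[2]))
P=cloud(ci,d);print(P[150:155,300].round(1), P[120,480].round(1))
```

```text
[[ 428.4 -414.1   15. ]
 [ 393.3 -270.1   15. ]
 [ 543.  -233.4   15. ]] centre [ 485.73260057 -323.71958505   15.        ] 148.20423858714733 154.19617456798397
[[ 442.9 -341.2    6.7]
 [ 443.9 -341.5    5.3]
 [ 444.8 -341.6    6.3]
 [ 445.8 -341.8    6.6]
 [ 446.8 -342.1    5.6]] [ 447.5 -163.3    1.6]
```

The keeper hangs over the tray (corners at (222,150), (365,82), (422,228), centre ≈ (485,-325)), which agrees with the top view. I'll lower it now.

Request:
send_rows --plan '[{"dx": -1,"dy": 0,"dz": 30,"rx": 0,"ry": 0,"rz": 0,"grip": -1},{"dx": -2,"dy": 0,"dz": 75,"rx": 0,"ry": 0,"rz": 0,"grip": -1},{"dx": -2,"dy": 0,"dz": 115,"rx": 0,"ry": 0,"rz": 0,"grip": -1},{"dx": -2,"dy": 0,"dz": 140,"rx": 0,"ry": 0,"rz": 0,"grip": -1},{"dx": -2,"dy": 0,"dz": 150,"rx": 0,"ry": 0,"rz": 0,"grip": -1}]' --force 60

```text
clock: 5.88
tcp_pos: [484.6, -321.5, 24.3]
ee_rot: [-0.281, -3.126, -0.004]
wrist_force: [0.5, 0.3, -1.4]
grip_width: 11.0
gripper_force: 60.0
```

Request:
send_rows --plan '[{"dx": 0,"dy": 0,"dz": 3,"rx": 0,"ry": 0,"rz": 0,"grip": -1},{"dx": 0,"dy": 0,"dz": 5,"rx": 0,"ry": 0,"rz": 0,"grip": -1},{"dx": 0,"dy": 0,"dz": 6,"rx": 0,"ry": 0,"rz": 0,"grip": -1},{"dx": 0,"dy": 0,"dz": 6,"rx": 0,"ry": 0,"rz": 0,"grip": -1}]' --force 30

```text
clock: 6.38
tcp_pos: [485.8, -324.3, 21.1]
ee_rot: [0.284, 3.128, -0.001]
wrist_force: [0.0, -0.3, -1.7]
grip_width: 11.0
gripper_force: 60.0
```

Run:
```python
from h import *
im,d,ci=snap("wrist");save("w6",im)
P=cloud(ci,d);hsv=cv2.cvtColor(im,cv2.COLOR_RGB2HSV);H,S,V=[hsv[...,i].astype(int) for i in range(3)]
k=(P[...,2]>5)&(P[...,2]<40)&(H>15)&(H<32)&(S>80)&(abs(P[...,1]+327)<25)&(P[...,0]<480);print(k.sum(),np.percentile(P[k][:,2],[5,50,95]))
for _ in range(3): t,r,s=tool();print(t,s["wrist_force"])
```

```text
3250 [ 9.90739109 14.987082   16.07042301]
[ 485.75377662 -324.27756272   20.97603222] [-0.87230556  0.16144159 -1.22174961]
[ 485.75377662 -324.27756272   20.97603222] [-0.87230556  0.16144159 -1.22174961]
[ 485.75377662 -324.27756272   20.97603222] [-0.87230556  0.16144159 -1.22174961]
```

Request:
send_rows --plan '[{"dx": 0,"dy": 0,"dz": 1,"rx": 0,"ry": 0,"rz": 0,"grip": -1},{"dx": 0,"dy": 0,"dz": 2,"rx": 0,"ry": 0,"rz": 0,"grip": -1},{"dx": 0,"dy": 0,"dz": 2,"rx": 0,"ry": 0,"rz": 0,"grip": -1}]'

```text
clock: 6.8
tcp_pos: [485.7, -324.3, 19.9]
ee_rot: [0.284, 3.129, -0.0]
wrist_force: [-3.0, 2.7, 8.0]
grip_width: 11.1
gripper_force: 61.4
```

Request:
send_rows --plan '[{"dx": 0,"dy": 0,"dz": 1,"rx": 0,"ry": 0,"rz": 0,"grip": -1},{"dx": 0,"dy": 0,"dz": 1,"rx": 0,"ry": 0,"rz": 0,"grip": -1}]'

```text
clock: 7.05
tcp_pos: [485.7, -324.3, 19.9]
ee_rot: [-0.283, -3.128, -0.0]
wrist_force: [-4.2, 3.3, 12.0]
grip_width: 10.7
gripper_force: 62.3
```

Contact, at 12 N upward. I'll release.

Request:
send_rows --plan '[{"dx": 0,"dy": 0,"dz": -1,"rx": 0,"ry": 0,"rz": 0,"grip": -1},{"dx": 0,"dy": 0,"dz": -2,"rx": 0,"ry": 0,"rz": 0,"grip": -0.4},{"dx": 0,"dy": 0,"dz": -2,"rx": 0,"ry": 0,"rz": 0,"grip": -0.2},{"dx": 0,"dy": 0,"dz": -2,"rx": 0,"ry": 0,"rz": 0,"grip": 0},{"dx": 0,"dy": 0,"dz": -2,"rx": 0,"ry": 0,"rz": 0,"grip": 0}]'

```text
clock: 7.68
tcp_pos: [485.3, -323.8, 19.0]
ee_rot: [-0.284, -3.128, -0.0]
wrist_force: [0.8, -0.8, -0.1]
grip_width: 42.5
gripper_force: 0.0
```

Request:
send_rows --plan '[{"dx": 0,"dy": 0,"dz": -15,"rx": 0,"ry": 0,"rz": 0,"grip": 0},{"dx": 0,"dy": 0,"dz": -45,"rx": 0,"ry": 0,"rz": 0,"grip": 0},{"dx": 0,"dy": 0,"dz": -90,"rx": 0,"ry": 0,"rz": 0,"grip": 0},{"dx": 0,"dy": 0,"dz": -135,"rx": 0,"ry": 0,"rz": 0,"grip": 0},{"dx": 0,"dy": 0,"dz": -180,"rx": 0,"ry": 0,"rz": 0,"grip": 0}]'

```text
clock: 8.3
tcp_pos: [485.5, -324.0, 202.0]
ee_rot: [0.284, 3.128, -0.001]
wrist_force: [0.1, -0.9, 0.5]
grip_width: 43.3
gripper_force: 0.0
```

Run:
```python
from h import *
snap("wrist");im,d,ci=snap("wrist");save("w7",im)
P=cloud(ci,d);hsv=cv2.cvtColor(im,cv2.COLOR_RGB2HSV);H,S,V=[hsv[...,i].astype(int) for i in range(3)]
near=(abs(P[...,1]+327)<60)&(abs(P[...,0]-485)<60)
k=near&(P[...,2]<25)&(H>15)&(H<32)&(S>80);print(k.sum(),np.percentile(P[k][:,2],[5,50,95]),cv2.minAreaRect(P[k][:,:2].astype(np.float32)))
k=near&(P[...,2]>42)&(P[...,2]<70);print(k.sum(),P[k].mean(0),cv2.minAreaRect(P[k][:,:2].astype(np.float32)))
go([595.5,254.5,200],np.deg2rad(79.4)); t,r,s=tool();print(t,s["grip_width"],s["gripper_force"],s["wrist_force"])
```

```text
1423 [ 9.62417511 13.87102412 15.23395191] ((486.03717041015625, -324.3818359375), (31.04079818725586, 77.88525390625), 80.67418670654297)
276 [ 485.62660298 -324.06659236   47.41470106] ((486.2570495605469, -324.1352233886719), (11.051368713378906, 23.674320220947266), 79.85828399658203)
clock 8.4 d [-1.000e-01  5.911e+02  3.600e+00] rot [-0.0073  0.0126  0.0043]
[ 489.06655985 -326.94332975  207.91593451] 42.47585183899351 0.0 [ 0.89610627 -0.62360929  0.31987333]
```

View pics/w7.png

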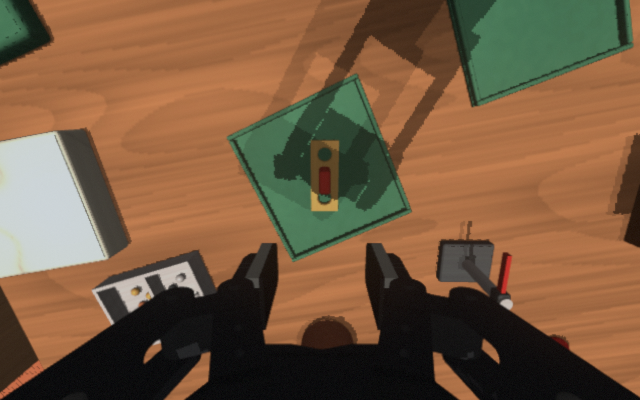

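The keeper lies flat at the tray's centre, with the fin at (325,182) and let go. Next I'll stop where one wrist image holds both the board's end and the pointer.

Request:
send_rows --plan '[{"dx": -12,"dy": 50,"dz": -13,"rx": 0,"ry": 0,"rz": 0,"grip": 0.5},{"dx": -24,"dy": 105,"dz": -26,"rx": 0,"ry": 0,"rz": 0,"grip": 0.5},{"dx": -36,"dy": 160,"dz": -39,"rx": 0,"ry": 0,"rz": 0,"grip": 0.5},{"dx": -48,"dy": 215,"dz": -52,"rx": 0,"ry": 0,"rz": 0,"grip": 0.5},{"dx": -60,"dy": 270,"dz": -60,"rx": 0,"ry": 0,"rz": 0,"grip": 0.5}]'

```text
clock: 9.02
tcp_pos: [593.6, -67.4, 260.4]
ee_rot: [0.284, 3.127, -0.001]
wrist_force: [1.8, -1.3, 0.4]
grip_width: 64.2
gripper_force: 0.0
```

```bash
cat > g.py <<'E'
from h import *
def meas(n,pk=0):
    im,d,ci=snap(n);P=cloud(ci,d);hsv=cv2.cvtColor(im,cv2.COLOR_RGB2HSV);H,S,V=[hsv[...,i].astype(int) for i in range(3)]
    save(f"{n}_{int(robot.get_state()['clock']*100)}",im)
    X,Y,Z=P[...,0],P[...,1],P[...,2]
    th=np.deg2rad(79.4);bx=-np.array([np.cos(th),np.sin(th)]);by=np.array([-bx[1],bx[0]])
    o=np.array([555,34.])  # plate centre at the start
    def loc(m,z): Q=onplane(ci,np.argwhere(m)[:,::-1],z)[:,:2]-o; return Q@bx,Q@by
    red=((H<8)|(H>172))&(S>150)&(V>60)&(abs(X-590)<45)&(abs(Y+173)<30)&(Z>60)&(Z<100)
    x,y=loc(red,87);print(n,"pointer n",red.sum(),"x",np.round(np.percentile(x,[0,5,50,95,100]),1),"y",np.round(np.percentile(y,[0,5,95,100]),1),"z",np.median(Z[red]).round(1))
    pl=(S<60)&(V>100)&(Z>78)&(Z<95)&(Y>-210)&(Y<90)&(abs((P[...,0]-o[0])*by[0]+(P[...,1]-o[1])*by[1])<46)
    c,l,st,ce=cv2.connectedComponentsWithStats(pl.astype(np.uint8));pl=l==1+st[1:,4].argmax()
    x2,y2=loc(pl,86);k=abs(y2-np.median(y2))<25
    e=[x2[k][(abs(y2[k]-c)<4)].max() for c in np.arange(-20,21,8)+np.median(y2)]
    print("plate n",pl.sum(),"end x",np.round(e,1),"y",np.round(np.percentile(y2,[1,99]),1),"z",np.median(Z[pl]).round(1),"yaw",cv2.minAreaRect(np.c_[x2,y2].astype(np.float32)))
    print("   end-pointer",np.median(e)-np.median(x))
E
python3 - <<'E'
from g import *
snap("wrist")
for n in("wrist","top","scene","wrist"): meas(n)
t,r,s=tool();print(t); go([595.5,254.5,200],np.deg2rad(-10.6))
E
```

```text
wrist pointer n 185 x [194.4 194.8 197.2 199.6 200.5] y [54.8 56.9 92.2 93.6] z 89.7
plate n 5144 end x [30.2 30.5 30.2 29.8 30.  29.9] y [-39.1  40.1] z 87.1 yaw ((-0.012132644653320312, 0.21172332763671875), (60.90301513671875, 80.28462219238281), 0.08850987255573273)
   end-pointer -167.11874649456553
top pointer n 7 x [197.3 197.5 199.9 200.5 200.5] y [60.  61.1 89.3 90.4] z 88.8
plate n 97 end x [-16.5 -14.1 -15.4 -16.6 -14.9 -15.5] y [-39.7  39.9] z 86.8 yaw ((-22.262939453125, -0.10396575927734375), (22.335561752319336, 79.20851135253906), 6.561819076538086)
   end-pointer -215.31031037731674
scene pointer n 18 x [189.2 191.2 195.8 200.2 200.6] y [55.7 57.8 88.3 90.3] z 86.4
plate n 276 end x [27.5 27.6 27.7 27.8 27.9 28. ] y [-39.8  38.7] z 86.0 yaw ((-0.33526611328125, -0.5249977111816406), (61.203033447265625, 81.02881622314453), 3.116563081741333)
   end-pointer -168.09282187033585
wrist pointer n 188 x [194.2 194.7 197.1 199.6 200.2] y [54.9 57.  92.2 93.7] z 89.7
plate n 5207 end x [29.9 29.5 29.9 29.5 29.8 29.5] y [-39.4  39.7] z 87.1 yaw ((-0.2462024688720703, 0.5426788330078125), (60.4185905456543, 80.06454467773438), 0.21807828545570374)
   end-pointer -167.43685457359524
[592.51638089 -69.11616697 259.01686683]
clock 9.28 d [ 55.  319.   58.8] rot [-1.2000e-03 -0.0000e+00  1.5758e+00]
```

Request:
send_rows --plan '[{"dx": 6,"dy": 35,"dz": 0,"rx": 0,"ry": 0,"rz": 0.15,"grip": 1},{"dx": 12,"dy": 75,"dz": 0,"rx": 0,"ry": 0,"rz": 0.33,"grip": 1},{"dx": 20,"dy": 115,"dz": 0,"rx": 0,"ry": 0,"rz": 0.5,"grip": 1},{"dx": 28,"dy": 155,"dz": 0,"rx": 0,"ry": 0,"rz": 0.67,"grip": 1},{"dx": 35,"dy": 195,"dz": 0,"rx": 0,"ry": 0,"rz": 0.84,"grip": 1}]'

```text
clock: 9.9
tcp_pos: [593.2, 128.0, 258.7]
ee_rot: [-1.546, -2.734, 0.002]
wrist_force: [0.4, -0.4, 0.2]
grip_width: 85.5
gripper_force: 0.0
```

Run:
```python
from g import *
t,r,s=tool();print(t); go([595.5,254.5,180],np.deg2rad(-10.6))
```

```text
[593.2189722  128.04440246 258.7071294 ]
clock 9.9 d [107.2  67.2  78.6] rot [-1.200e-03  5.000e-04  7.265e-01]
```

Request:
send_rows --plan '[{"dx": 22,"dy": 14,"dz": 0,"rx": 0,"ry": 0,"rz": 0.15,"grip": 1},{"dx": 50,"dy": 30,"dz": 10,"rx": 0,"ry": 0,"rz": 0.3,"grip": 1},{"dx": 80,"dy": 48,"dz": 30,"rx": 0,"ry": 0,"rz": 0.46,"grip": 1},{"dx": 100,"dy": 62,"dz": 50,"rx": 0,"ry": 0,"rz": 0.62,"grip": 1},{"dx": 107,"dy": 67,"dz": 65,"rx": 0,"ry": 0,"rz": 0.727,"grip": 1}]'

```text
clock: 10.52
tcp_pos: [594.4, 254.4, 192.5]
ee_rot: [-2.413, -2.01, 0.004]
wrist_force: [-0.0, -0.3, -1.4]
grip_width: 85.6
gripper_force: 0.0
```

Run:
```python
from h import *
snap("wrist");im,d,ci=snap("wrist");save("w8",im)
P=cloud(ci,d);hsv=cv2.cvtColor(im,cv2.COLOR_RGB2HSV);V=hsv[...,2]
k=(P[...,2]>119)&(P[...,2]<132)&(abs(P[...,0]-595)<30)&(abs(P[...,1]-254)<45)&(V<70)
print(k.sum(),P[k].mean(0),cv2.minAreaRect(P[k][:,:2].astype(np.float32)))
t,r,s=tool();print(t,s["q"].round(2)); go([595.5,254.5,92],np.deg2rad(-10.6))
```

```text
1533 [596.17352916 257.15226083 127.18744274] ((596.0580444335938, 255.771484375), (42.96803665161133, 17.628433227539062), 79.0950927734375)
[593.17842951 253.70365243 190.99511304] [ 0.3   0.3   1.59 -0.    1.26  0.47]
clock 10.62 d [ 1.5  2.7 99. ] rot [-0.0053  0.003   0.0071]
```

View pics/w8.png

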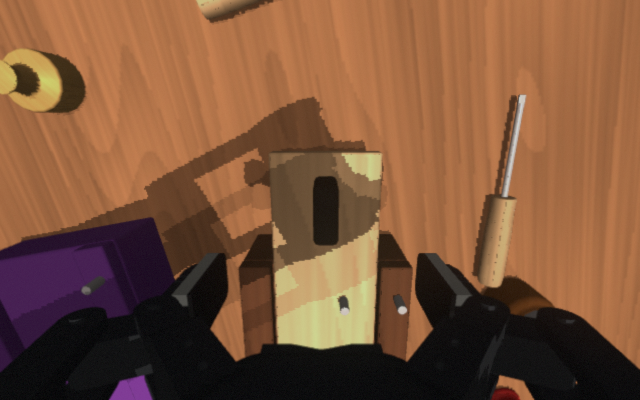

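The handle is centred between the fingers at (325,210), and the path down is clear.

Request:
send_rows --plan '[{"dx": 1,"dy": 2,"dz": 25,"rx": 0,"ry": 0,"rz": 0,"grip": 0.4},{"dx": 1,"dy": 2,"dz": 55,"rx": 0,"ry": 0,"rz": 0,"grip": 0.2},{"dx": 1,"dy": 2,"dz": 80,"rx": 0,"ry": 0,"rz": 0,"grip": 0.1},{"dx": 1,"dy": 2,"dz": 94,"rx": 0,"ry": 0,"rz": 0,"grip": 0.1},{"dx": 1,"dy": 2,"dz": 98,"rx": 0,"ry": 0,"rz": 0,"grip": 0.1}]'

```text
clock: 11.25
tcp_pos: [596.8, 254.7, 95.7]
ee_rot: [-2.409, -2.016, 0.002]
wrist_force: [-0.8, 0.2, 0.7]
grip_width: 47.0
gripper_force: 0.0
```

Run:
```python
from h import *
for _ in range(3):
    snap("wrist");t,r,s=tool();print(t,s["wrist_force"].round(1)); go([596,255,92],np.deg2rad(-10.6))
im,d,ci=snap("wrist");save("w9",im)
P=cloud(ci,d);hsv=cv2.cvtColor(im,cv2.COLOR_RGB2HSV);V=hsv[...,2]
k=(P[...,2]>121)&(P[...,2]<132)&(abs(P[...,0]-596)<16)&(abs(P[...,1]-254)<45)&(V<70);print(k.sum(),cv2.minAreaRect(P[k][:,:2].astype(np.float32)))
```

```text
[597.09495738 255.06562099  96.02899264] [ 0.2 -0.4 -0.4]
clock 11.3 d [-0.3 -1.1  4. ] rot [-0.0003  0.0003  0.0076]
[597.45926748 255.41283929  96.80470341] [-0.3  0.5 -0.6]
clock 11.35 d [-0.7 -1.4  4.8] rot [ 0.0006 -0.0002  0.0078]
[597.79844511 255.74917009  97.37905334] [ 0.9  0.  -0.8]
clock 11.4 d [-1.1 -1.6  5.4] rot [ 0.0015 -0.0007  0.0079]
4111 ((595.9097900390625, 255.71597290039062), (43.70711135864258, 17.884288787841797), 79.27836608886719)
```

Request:
send_rows --plan '[{"dx": -1,"dy": -1,"dz": 4,"rx": 0,"ry": 0,"rz": 0.007,"grip": 0},{"dx": -1,"dy": -1,"dz": 4,"rx": 0,"ry": 0,"rz": 0.007,"grip": -0.2},{"dx": -1,"dy": -1,"dz": 4,"rx": 0,"ry": 0,"rz": 0.007,"grip": -1},{"dx": -1,"dy": -1,"dz": 4,"rx": 0,"ry": 0,"rz": 0.007,"grip": -1},{"dx": -1,"dy": -1,"dz": 4,"rx": 0,"ry": 0,"rz": 0.007,"grip": -1}]' --force 80

```text
clock: 12.08
tcp_pos: [595.9, 255.2, 92.6]
ee_rot: [2.416, 2.008, 0.001]
wrist_force: [-0.8, -0.6, 1.6]
grip_width: 17.2
gripper_force: 78.3
```

Request:
send_rows --plan '[{"dx": 0,"dy": 0,"dz": 0,"rx": 0,"ry": 0,"rz": 0,"grip": -1},{"dx": 0,"dy": 0,"dz": 0,"rx": 0,"ry": 0,"rz": 0,"grip": -1},{"dx": 0,"dy": 0,"dz": 0,"rx": 0,"ry": 0,"rz": 0,"grip": -1}]' --force 100

```text
clock: 12.45
tcp_pos: [596.0, 255.2, 92.7]
ee_rot: [2.416, 2.008, 0.001]
wrist_force: [-1.2, -0.3, 2.4]
grip_width: 16.8
gripper_force: 97.5
```

Run:
```python
from g import *
meas("scene");meas("top")
t,r,s=tool();print(s);m=r.as_matrix();print(m.round(4)); bx=-np.array([np.cos(np.deg2rad(79.4)),np.sin(np.deg2rad(79.4)),0]);print("tool dir of slide",(m.T@bx).round(4))
```

```text
scene pointer n 18 x [189.2 191.2 195.8 200.2 200.6] y [55.7 57.8 88.3 90.3] z 86.3
plate n 282 end x [29.6 29.7 29.8 30.  30.1 30.2] y [-40.   38.7] z 85.7 yaw ((0.17693138122558594, -0.5772552490234375), (61.750614166259766, 80.87577819824219), 1.4198012351989746)
   end-pointer -165.94090005265346
top pointer n 8 x [197.3 197.5 199.9 200.8 200.9] y [60.  61.3 89.1 90.4] z 91.7
plate n 381 end x [31.7 33.5 32.9 31.1 33.5 32.3] y [-40.6  40.5] z 86.6 yaw ((1.8191986083984375, 0.13913726806640625), (63.3542366027832, 83.71208190917969), 0.06845187395811081)
   end-pointer -167.34099386386316
{'clock': 12.55, 'q': array([2.96377180e-01, 4.06825855e-01, 1.64965392e+00, 6.48821229e-05,
       1.08458024e+00, 4.80335941e-01]), 'joint_velocities': array([ 1.52713566e-03, -9.69848408e-04, -8.89315985e-05,  1.13531720e-03,
       -6.94669096e-04, -9.26211765e-04]), 'effort': array([-2.41683908e-01, -4.20845282e+01, -2.58585548e+01, -3.92627518e-02,
       -1.78355682e-01,  4.04307526e-02]), 'tcp_pos': array([595.99831086, 255.21004723,  92.66340147]), 'ee_rot': array([2.41600262e+00, 2.00787784e+00, 8.06396100e-04]), 'wrist_force': array([0.02212363, 0.010846  , 4.17878633]), 'torque': array([-0.00642897,  0.13836451,  0.03104237]), 'gripper_force': 97.49533653259277, 'grip_width': 16.916280297804715}
[[ 1.830e-01  9.831e-01  5.000e-04]
 [ 9.831e-01 -1.830e-01  2.000e-04]
 [ 3.000e-04  4.000e-04 -1.000e+00]]
tool dir of slide [-1.e+00 -1.e-03 -3.e-04]
```

The handle is gripped at 97 N with the board seated. The slide is almost purely along tool −x, about 167 mm, so I'll go in stages.

Request:
send_rows --plan '[{"dx": -5,"dy": 0,"dz": 0,"rx": 0,"ry": 0,"rz": 0,"grip": -1},{"dx": -15,"dy": 0,"dz": 0,"rx": 0,"ry": 0,"rz": 0,"grip": -1},{"dx": -28,"dy": 0,"dz": 0,"rx": 0,"ry": 0,"rz": 0,"grip": -1},{"dx": -40,"dy": 0,"dz": 0,"rx": 0,"ry": 0,"rz": 0,"grip": -1},{"dx": -45,"dy": 0,"dz": 0,"rx": 0,"ry": 0,"rz": 0,"grip": -1}]' --force 110

```text
clock: 13.18
tcp_pos: [587.8, 210.6, 92.7]
ee_rot: [-2.417, -2.007, -0.002]
wrist_force: [0.3, 5.8, 3.3]
grip_width: 16.9
gripper_force: 107.6
```

Run:
```python
from g import *
meas("scene")
t,r,s=tool();print(t,s["wrist_force"],s["torque"],s["gripper_force"]);d=t-[596,255.2,92.7];m=r.as_matrix();print((m.T@d).round(2),s["ee_rot"])
```

```text
scene pointer n 19 x [189.2 190.6 195.6 200.2 200.6] y [55.7 57.9 88.1 90.3] z 88.4
plate n 268 end x [71.  75.4 75.4 75.3 75.3 75.3] y [-41.   38.7] z 85.8 yaw ((45.025115966796875, -1.491302490234375), (60.630836486816406, 82.09325408935547), 0.18208710849285126)
   end-pointer -120.32427584326055
[587.70851954 210.06949326  92.64791304] [0.11347006 3.53324241 3.58324724] [ 0.45233509  0.0487652  -0.00830459] 107.72662997245789
[-4.589e+01  1.500e-01  3.000e-02] [2.41706683e+00 2.00670526e+00 1.07420795e-03]
```

The board follows cleanly: 45.6 mm seen in the image against 45.9 mm at the tool. I'll continue.

Request:
send_rows --plan '[{"dx": -12,"dy": 0,"dz": 0,"rx": 0,"ry": 0,"rz": 0,"grip": -1},{"dx": -25,"dy": 0,"dz": 0,"rx": 0,"ry": 0,"rz": 0,"grip": -1},{"dx": -40,"dy": 0,"dz": 0,"rx": 0,"ry": 0,"rz": 0,"grip": -1},{"dx": -52,"dy": 0,"dz": 0,"rx": 0,"ry": 0,"rz": 0,"grip": -1},{"dx": -60,"dy": 0,"dz": 0,"rx": 0,"ry": 0,"rz": 0,"grip": -1}]'

```text
clock: 13.85
tcp_pos: [576.8, 151.9, 92.7]
ee_rot: [-2.416, -2.007, -0.002]
wrist_force: [0.7, 5.7, 2.9]
grip_width: 17.0
gripper_force: 107.9
```

Request:
send_rows --plan '[{"dx": -10,"dy": 0,"dz": 0,"rx": 0,"ry": 0,"rz": 0,"grip": -1},{"dx": -22,"dy": 0,"dz": 0,"rx": 0,"ry": 0,"rz": 0,"grip": -1},{"dx": -34,"dy": 0,"dz": 0,"rx": 0,"ry": 0,"rz": 0,"grip": -1},{"dx": -44,"dy": 0,"dz": 0,"rx": 0,"ry": 0,"rz": 0,"grip": -1},{"dx": -50,"dy": 0,"dz": 0,"rx": 0,"ry": 0,"rz": 0,"grip": -1}]'

```text
clock: 14.48
tcp_pos: [568.0, 103.3, 93.0]
ee_rot: [-2.417, -2.006, -0.004]
wrist_force: [1.1, 5.8, 4.8]
grip_width: 16.6
gripper_force: 107.8
```

```bash
python3 - <<'E'
from g import *
meas("scene");meas("top");meas("scene")
t,r,s=tool();print(t,s["wrist_force"],s["torque"],s["gripper_force"]);d=t-[596,255.2,92.7];m=r.as_matrix();print((m.T@d).round(2),s["ee_rot"],s["clock"])
E
ls -t pics|head -3
```

```text
scene pointer n 18 x [189.2 191.2 195.8 200.2 200.6] y [55.7 57.8 88.3 90.3] z 86.8
plate n 231 end x [182.1 181.7 184.1 183.7 183.3 182.9] y [-39.6  39.1] z 85.0 yaw ((153.428955078125, -0.2237548828125), (61.177406311035156, 80.02350616455078), 0.2827635109424591)
   end-pointer -12.717299560503704
top pointer n 9 x [197.3 197.5 199.9 200.8 200.9] y [60.  61.5 88.9 90.4] z 90.5
plate n 383 end x [186.5 185.4 188.  186.9 185.8 187.8] y [-41.3  40.4] z 86.0 yaw ((156.69528198242188, -0.39286041259765625), (62.46923828125, 83.74811553955078), 0.36295074224472046)
   end-pointer -13.176719913241413
scene pointer n 18 x [189.2 191.2 195.8 200.2 200.6] y [55.7 57.8 88.3 90.3] z 87.5
plate n 237 end x [184.4 181.7 184.1 183.7 185.6 185.2] y [-40.   39.1] z 85.5 yaw ((155.2548065185547, -0.5644721984863281), (61.094913482666016, 80.65513610839844), 0.8085483312606812)
   end-pointer -11.597711172338222
[567.84194299 102.67865397  92.81948462] [1.62196382 4.00095865 4.8715987 ] [ 0.70542608 -0.09862095 -0.12717701] 107.75286555290222
[-155.1     0.34   -0.21] [2.41669195e+00 2.00685986e+00 1.60645950e-03] 14.625
scene_1462.png
top_1457.png
scene_1452.png
```

Request:
send_rows --plan '[{"dx": -4,"dy": 0,"dz": 0,"rx": 0,"ry": 0,"rz": 0,"grip": -1},{"dx": -8,"dy": 0,"dz": 0,"rx": 0,"ry": 0,"rz": 0,"grip": -1},{"dx": -12,"dy": 0,"dz": 0,"rx": 0,"ry": 0,"rz": 0,"grip": -1},{"dx": -12,"dy": 0,"dz": 0,"rx": 0,"ry": 0,"rz": 0,"grip": -1},{"dx": -12,"dy": 0,"dz": 0,"rx": 0,"ry": 0,"rz": 0,"grip": -1}]'

```text
clock: 15.25
tcp_pos: [565.8, 91.7, 92.9]
ee_rot: [-2.416, -2.008, -0.003]
wrist_force: [1.5, 5.6, 4.9]
grip_width: 16.7
gripper_force: 108.1
```

Run:
```python
from g import *
meas("scene");meas("top");meas("scene")
t,r,s=tool();print(t,s["wrist_force"],s["torque"],s["gripper_force"]);d=t-[596,255.2,92.7];m=r.as_matrix();print((m.T@d).round(2),s["ee_rot"],s["clock"],abs(s["joint_velocities"]).max())
im,_,_=snap("scene");save("z",cv2.resize(im[160:280,180:440],None,fx=3,fy=3,interpolation=cv2.INTER_CUBIC))
```

```text
scene pointer n 18 x [189.2 191.2 195.8 200.2 200.6] y [55.7 57.8 88.3 90.3] z 86.9
plate n 231 end x [191.8 194.1 196.1 195.6 195.2 194.8] y [-39.3  39.1] z 85.0 yaw ((165.58279418945312, 0.22594833374023438), (80.55630493164062, 61.063865661621094), 88.998779296875)
   end-pointer -0.8166215936787466
top pointer n 7 x [196.2 196.5 199.9 200.5 200.5] y [60.  61.1 90.2 90.4] z 90.3
plate n 381 end x [197.9 196.8 198.8 198.3 196.7 199.2] y [-40.9  40.6] z 86.2 yaw ((167.73329162597656, -0.3599967956542969), (83.51939392089844, 62.72237777709961), 89.68244934082031)
   end-pointer -1.8157681662787866
scene pointer n 18 x [189.2 191.2 195.8 200.2 200.6] y [55.7 57.8 88.3 90.3] z 86.1
plate n 232 end x [194.1 191.4 196.1 195.6 195.2 194.8] y [-39.3  39.1] z 85.3 yaw ((165.58279418945312, 0.22594833374023438), (80.55630493164062, 61.063865661621094), 88.998779296875)
   end-pointer -0.8166215936787466
[565.81127785  91.68701648  92.9181089 ] [2.05553954 5.02507001 5.61289104] [ 1.04596391 -0.1447406  -0.0733375 ] 108.05594444274902
[-166.28    0.27   -0.46] [-2.41618394 -2.00755416 -0.00270193] 15.4 0.002342483179051007
```

View pics/z.png

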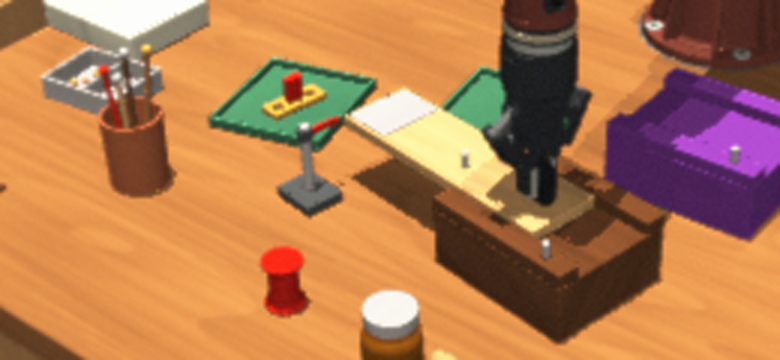

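The crop shows the plated end level with the pointer tip at (340,120). The board is flat and still gripped, and the keeper lies in the tray. Every measurement puts the end within 2 mm, so I'll hand in.

```bash
python3 -c "
from cell import robot
print(robot.hand_in())"
```

```text
the job is handed in; nothing more can be done
None
```

I handed the job in at about 15 s of the 58 s limit: the keeper lies flat in the rightmost green tray, and the handle is still gripped at about 108 N, holding the board flat and still with its end within about 2 mm of the pointer (by measurement; no verdict came back).

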